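# Tag the strainer station and pull its cassette

## Task

The strainer cassette has to come out for cleaning. First take the aluminium stop tag out of its wooden holder and hang it by its eye on the peg of the steel stand, and let go of it; then squeeze the two side catches of the slotted-top strainer cassette together, lift the cassette straight out of its dock and finish while still holding it upright and still by the squeezed catches, with its underside at least 5 cm above the top of the dock. Leave the short knob-topped blank in the other dock, the mug and the jar where they are.

Things in the scene. Friction and masses are not known exactly. Their poses are not given: they have to be found in the camera images.
- tag: the loose aluminium stop tag, 0.12 kg, an upright 8 mm thick plate: 70 mm wide for its lower 55 mm, 44 mm around the eye (up to 91 mm), then a 26 mm wide neck up to 130 mm. Origin: middle of its lower edge. z up the plate, y across its width, x through its thickness. Starts standing, with play, in the holder's slot (25 mm deep, 11 mm wide, floor at 10 mm, wooden block 35 mm high)
- tag_grip (a point): middle of the tag's neck, 112 mm above the tag's lower edge, 18 mm below its top; the place to grip it (8 mm thick along the tag's x axis); 39 mm above the centre of the eye
- tag_eye (a point): centre of the tag's round eye, 24 mm in diameter, 73 mm above the lower edge; its axis is the tag's x axis
- stand: fixed steel stand with one peg; origin on the counter under the peg's root. Base plate 90 x 100 x 12 mm, post 16 mm square, 133 mm high, just behind the root. The peg points along the stand's -x axis. For hanging, tag x is laid along stand x (either way round)
- peg_root (a point): where the peg leaves the post, 125 mm above the counter, on the peg's axis
- peg_tip (a point): the peg's free end, on its axis: 70 mm along the stand's -x from the root and 19 mm higher (the peg rises by 0.26 rad). Round bar of 8 mm diameter, rounded end. A tag let go on the peg drops about 8 mm and hangs with the upper edge of its eye on the bar
- dock: fixed steel dock of the strainer cassette, 120 (x) x 110 (y) x 50 mm high; origin under its centre, on the counter. Has a well (floor 8 mm above the counter, 83 x 53 mm mouth), with ledges along its +y and -y sides under which the teeth of the cassette's catches lie
- cassette_grip (a point): middle of the strainer cassette, between its catches, at the height to pinch them: 68 mm above its underside, 76 mm above the counter while home. Loose cassette, about 0.3 kg, 80 mm long (x), 92 mm high; white head 76 x 28 mm with dark slots on top. A grey catch plate stands out on its +y and its -y side. Fits the dock with 1.5 mm play, its axes parallel to the dock's
- catch_l (a joint): travel of the catch on the cassette's +y side, m: 0 = sprung out (tooth under the dock's ledge), 0.007 = fully squeezed in; free of the ledge past 0.005. Spring 2 N at the start, 7 N at the end. The two catch plates are 26 mm wide (x), 47 to 88 mm above the cassette's underside; outer faces 60 mm apart when free, 46 mm when fully squeezed
- catch_r (a joint): the same for the catch on the -y side
- blank_knob (a point): middle of the black knob (30 mm diameter) on the blank in the other dock, 90 mm above the counter; that dock is of the same size and form. The blank is loose, has no catches and stays where it is
- mug_center (a point): middle of a loose white mug, 80 mm in diameter and 95 mm high; stays where it is
- jar_center (a point): middle of a loose amber glass jar with a steel cap, 68 mm in diameter and 85 mm high; stays where it is
Mind the look-alikes: they are no part of the job. Leave any blue or red look-alike of the part that bears cassette_grip alone.

How it is judged (in metres and radians):
On the way, in this order (a step that is already met when the one before it is completed fails the run):
1. the tag hangs by its eye on the peg, let go and at rest (x of tag_eye in the frame of peg_root between -0.066 and 0.003 m and y of tag_eye in the frame of peg_root between -0.014 and 0.014 m and z of tag_eye in the frame of peg_root between -0.018 and 0.022 m and angle between tag_eye's own z axis and vertical below 0.4 rad and contact force between tag and stand above 0.2 N and contact force between the fingers and tag below 0.05 N and linear speed of tag below 0.04 m/s), for 0.3 s.
2. both catches are squeezed in while the cassette is still down in its dock (value of joint each of catch_l, catch_r above 0.0045 m and z of cassette_grip in the frame of dock below 0.084 m), for 0.05 s.
At the end, for the whole second after the job is handed in: Tag hangs by its eye on the peg (within 14 mm sideways, upright within 0.4 rad), on the stand alone, not touched by the fingers. Cassette held, both catches in by over 4.5 mm, underside over 42 mm above the dock, upright within 0.3 rad, still (under 3 cm/s), not touching the dock (all of step 1 and value of joint each of catch_l, catch_r above 0.0045 m and z of cassette_grip in the frame of dock above 0.16 m and angle between cassette_grip's own z axis and vertical below 0.3 rad and contact force between the fingers and cassette above 2 N and contact force between cassette and dock below 0.05 N and linear speed of cassette below 0.03 m/s); the arm keeps its last pose, push and grip.
It fails at once if the blank is moved from its dock (over 15 mm) (distance of blank_knob from where it was at the start of the episode above 0.015 m).
It fails at once if the mug is moved by over 20 mm (distance of mug_center from where it was at the start of the episode above 0.02 m).
It fails at once if the jar is moved by over 20 mm (distance of jar_center from where it was at the start of the episode above 0.02 m).
It also fails if it takes over 64 s, if anything falls off the work surface, if the arm or the gripper's body presses on something with over 40 N, if the wrist force passes 120 N, or if a joint passes its speed limit or range.

## Robot

A 7-joint arm with a two-finger parallel gripper is mounted at the origin on the work surface. World frame = base frame: x ahead of the robot, y to its left, z up, the work surface at z = 0. Lengths are in m, angles in degrees, forces in N, time in s.
With the tool pointing down it reaches from about 0.425 to 0.875 m from the base axis. Payload 4.7 kg.
Tool frame: the origin (TCP) lies midway between the tips of the shut fingers; the grasp point (between the pads) lies 19 mm behind it; z points along the fingers, y is the line along which they close (so a half turn about z gives the same grasp; the last joint's range is limited). The gripper opens to 87 mm and grips with 3 to 60 N. Pads are 19 mm wide; open, the fingers measure 117 mm over their backs; the gripper's body (75 mm by 190 mm) begins 51 mm behind the grasp point.
Start: joints at [66.125, 18.392, -4.016, 83.108, 1.295, 78.541, -3.26], TCP at [0.271, -0.591, 0.223] pointing down, gripper open.
Joint ranges: [-163.93, 163.93], [-17.29, 119.83], [-79.2, 71.16], [3.27, 140.29], [-89.18, 269.18], [5.43, 117.66], [-154.24, 154.24]. Speed limits (degrees/s): [147.25, 147.25, 180, 180, 180, 180, 180].

## Interface

Orientations are given as a 3x3 rotation matrix whose columns are the frame's x, y, z axes.
In Python, from cell import arm gives the robot as it stands.
- The arm moves only by the tool jog_arm, never from a script. Its argument "commands" is a list of rows, each a list of 7 numbers: the turn, a rotation vector about the tool's x, y, z in degrees, then the shift along the tool's x, y, z in mm, then the opening, from -1 (shut) to 1 (fully open). In form: [[ax, ay, az, x, y, z, hand], ...]. A call has 1 to 20 rows; each row is the pose to reach, as a shift and turn from the pose commanded when the call began, along the tool's axes at that moment; what a row does not reach only later rows make up. A row lasts 1/10 s, in which the tool goes at most 50 mm and 8.59 degrees, less where a joint would pass 70% of its speed; a pose out of reach is approached as far as the arm can. A call with a gripper value outside its range is refused whole. The fingers move at their own pace and stop on an object; "force" is the grip in N (left out, the last holds). Time passes only in rows, so rows that repeat a pose let the fingers close. It gives the time, the measured TCP pose, the force, the opening and the grip force at its end, in the units of the state.
- arm.observe(): the state, without advancing time (a new reading comes with each control period).
- arm.read_camera(name): name is "scene" or "top" or "wrist"; returns a dict with "image" (384x512x3 uint8, red, green, blue), "K" (3x3 intrinsics, pixels), "dist" ([k1, k2, p1, p2, k3] as OpenCV has them; the pictures are not rectified), "R" (3x3) and "t" (3): a world point X has camera coordinates R X + t. Camera axes: x right, y down, z forward; pixel columns grow to the right and rows downward; lengths in m; the calibration is good to about 2 mm. A picture is of the moment at which its call begins. There is no depth.
- arm.job_done(): hands the job in; it is judged then, once.
The state is a dict: "clock": time; "joints": joint angles; "qvel": joint speeds; "tau": joint torques, N m; "tool_pos": TCP position; "eef_rot": TCP orientation; "contact_force": force on the tool from outside, world axes, zero at the start; "torque": the same for the moment, N m; "width": finger opening in m; "finger_force": force on a finger pad.
Only numpy, scipy, OpenCV 4.12 (cv2) and the standard library are available. Lean on these libraries where they do the work, as an engineer would, in place of code of your own. Each camera call takes 0.05 s, during which the arm holds its last target. There are 200 camera calls.

## Working session

There is one attempt and no reset: what is moved stays moved. The work goes in short steps, Python scripts to look and compute and a tool call to move; the robot and the scene stay as the last step left them, time stands still between calls to the robot, and variables do not carry over. Pictures are saved under pics/ and viewed, at most 10 in all, crops included, and the job is handed in when it is done.

Besides the shell and the picture viewer there is one more tool, called by a JSON object that holds its "method" and its "body", one argument or row to a line. jog_arm: Moves the arm, as the interface text tells. Its arguments: {"type":"object","properties":{"commands":{"type":"array","items":{"type":"array","items":{"type":"number"}}},"force":{"type":"number"}},"required":["commands"]}

```bash
mkdir -p pics
python3 - <<'E'
from cell import arm
import cv2,numpy as np,pickle
d={}
for n in("scene","top","wrist"):
    c=arm.read_camera(n);d[n]=c;print(n,c["K"].tolist(),np.round(c["dist"],4),np.round(-np.array(c["R"]).T@c["t"],3),np.round(c["R"],3).tolist())
pickle.dump(d,open("cams.pkl","wb"))
for n in d: cv2.imwrite(f"pics/{n}0.png",cv2.resize(d[n]["image"][:,:,::-1],(800,600),interpolation=cv2.INTER_CUBIC))
s=arm.observe();print({k:np.round(v,3).tolist() for k,v in s.items()})
E
```

```text
scene [[400.328932913217, 0.0, 258.1081454622505], [0.0, 400.328932913217, 189.36259393106047], [0.0, 0.0, 1.0]] [-0.0563  0.      0.      0.      0.    ] [1.277 0.142 0.932] [[-0.164, 0.986, 0.02], [0.711, 0.132, -0.691], [-0.684, -0.099, -0.723]]
top [[389.3489704254178, 0.0, 256.5878319119058], [0.0, 389.3489704254178, 197.95417648342556], [0.0, 0.0, 1.0]] [0.0004 0.     0.     0.     0.    ] [0.356 0.042 1.134] [[-0.017, -1.0, 0.013], [-0.99, 0.015, -0.139], [0.139, -0.015, -0.99]]
wrist [[293.901053238195, 0.0, 253.9190092571301], [0.0, 293.901053238195, 197.2447177675287], [0.0, 0.0, 1.0]] [-0.0498  0.      0.      0.      0.    ] [ 0.331 -0.563  0.384] [[0.419, -0.908, -0.002], [-0.88, -0.406, 0.247], [-0.225, -0.102, -0.969]]
{'clock': 0.15, 'joints': [66.125, 18.429, -4.013, 83.159, 1.296, 78.541, -3.261], 'qvel': [0.084, -0.162, 0.131, -0.222, -0.004, -0.021, -0.002], 'tau': [0.0, -49.179, -0.404, -31.288, -0.064, 0.04, 0.0], 'tool_pos': [0.271, -0.59, 0.222], 'eef_rot': [[0.909, 0.418, -0.001], [0.418, -0.909, 0.001], [-0.0, -0.001, -1.0]], 'contact_force': [0.231, -0.235, 0.412], 'torque': [0.019, 0.028, 0.059], 'finger_force': 0.0, 'width': 0.087}
```

View pics/scene0.png

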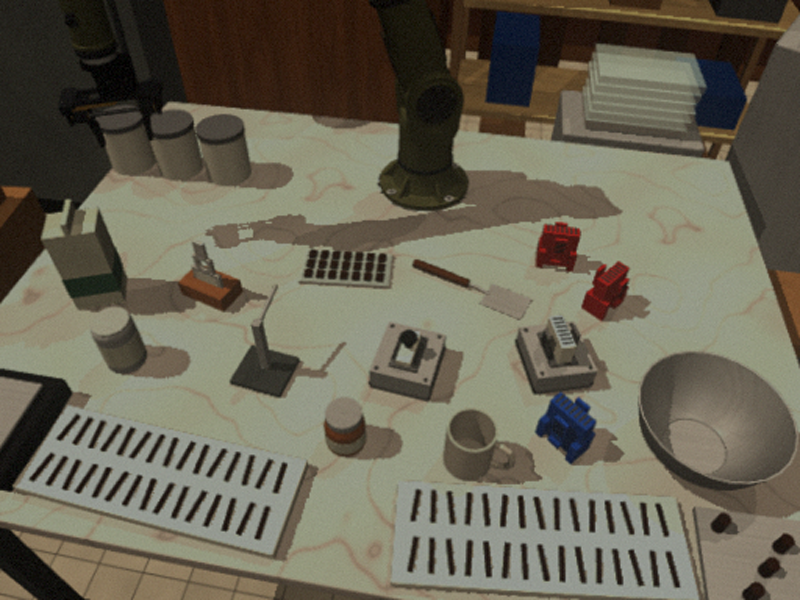

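View pics/top0.png

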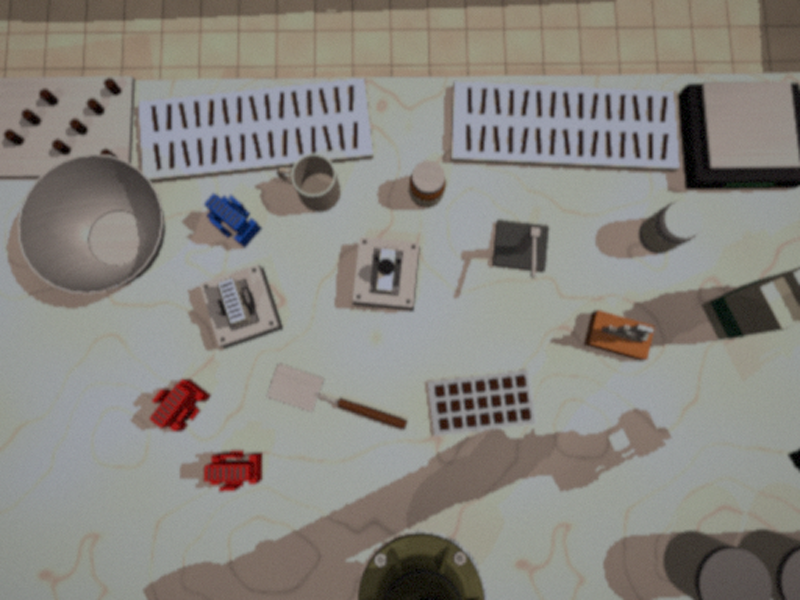

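The scene shows the tag in the orange holder at (208,270), the stand at (265,350), the slotted cassette in its dock at (560,345), the blank at (408,355), the mug at (470,445), the jar at (345,425), and red and blue look-alikes. Next are enlarged crops.

```bash
cat > u.py <<'E'
import cv2,numpy as np,pickle
def crop(im,cx,cy,s,h=0.5,out=265):
    w=s//2;x0=cx-w;y0=cy-w;c=im[y0:y0+s,x0:x0+s,::-1].copy()
    c=cv2.resize(c,(out,out),interpolation=cv2.INTER_CUBIC);k=out/s
    for i in range(10*((x0+9)//10),x0+s,10):
        u=int((i+.5-x0)*k);cv2.line(c,(u,0),(u,5),(0,255,0));cv2.putText(c,str(i),(u-8,14),0,.32,(0,255,0))
    for i in range(10*((y0+9)//10),y0+s,10):
        v=int((i+.5-y0)*k);cv2.line(c,(0,v),(5,v),(0,255,0));cv2.putText(c,str(i),(6,v+3),0,.32,(0,255,0))
    return c
def ray(c,p):
    n=cv2.undistortPoints(np.array([[p]],float),np.array(c["K"]),np.array(c["dist"]))[0,0]
    R=np.array(c["R"]);d=R.T@np.array([*n,1]);return -R.T@np.array(c["t"]),d/np.linalg.norm(d)
def atz(c,p,z):
    o,d=ray(c,p);return o+d*(z-o[2])/d[2]
def tri(*cp):
    A=np.zeros((3,3));b=np.zeros(3);L=[]
    for c,p in cp:
        o,d=ray(c,p);P=np.eye(3)-np.outer(d,d);A+=P;b+=P@o;L.append((o,P))
    X=np.linalg.solve(A,b);return X,[round(float(np.linalg.norm(P@(X-o)))*1000,1) for o,P in L]
def proj(c,X):
    r=cv2.Rodrigues(np.array(c["R"]))[0];return cv2.projectPoints(np.array(X,float).reshape(-1,3),r,np.array(c["t"],float),np.array(c["K"]),np.array(c["dist"]))[0][:,0]
E
python3 - <<'E'
from u import *
d=pickle.load(open("cams.pkl","rb"));s=d["scene"]["image"];t=d["top"]["image"]
a=np.hstack([crop(s,133,172,56),crop(s,170,217,80),crop(s,357,224,64)])
b=np.hstack([crop(t,397,213,56),crop(t,335,160,60),crop(t,154,195,60)])
cv2.imwrite("pics/c1.png",np.vstack([a,b]))
E
```

```text
(no output)
```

View pics/c1.png

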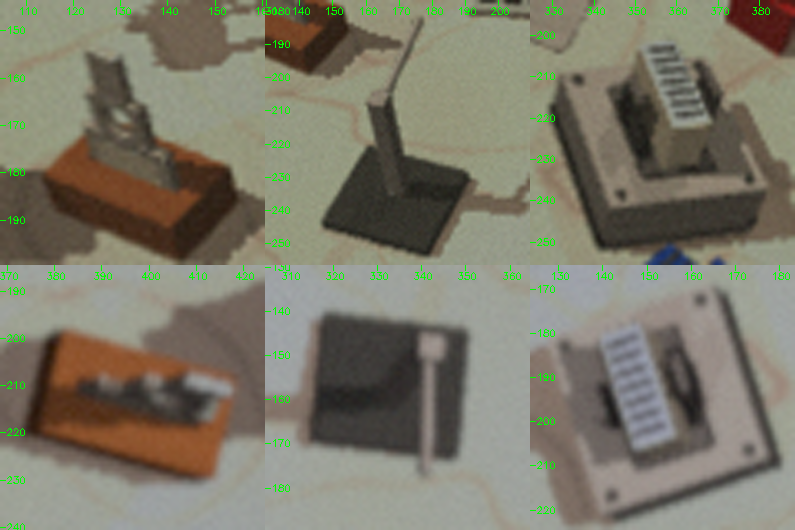

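The crops show the tag upright in the orange holder (its neck top is near (127,156) in scene). The stand's peg rises from the post near (167,204) to a tip near (178,188) in scene. There are four parts that could be meant: the slotted white-topped one in the dock at scene800 (560,345), the red ones at (558,245) and (607,290), and the blue one at (567,425). Only the one in the dock has a white slotted head and grey catches, and the crop confirms it.

Run:
```python
from u import *
d=pickle.load(open("cams.pkl","rb"));S=d["scene"];T=d["top"]
def ps(i,x,y):
    k,x0,y0=[(265/56,105,144),(265/80,130,177),(265/64,325,192)][i];return ((x-265*i)/k+x0-.5,y/k+y0-.5)
def pt(i,x,y):
    k,x0,y0=[(265/56,369,185),(265/60,305,130),(265/60,124,165)][i];return ((x-265*i)/k+x0-.5,(y-265)/k+y0-.5)
r=lambda x:print(*[np.round(a,4) if not isinstance(a,str) else a for a in x])
r(["head",*tri((S,ps(2,678,85)),(T,pt(2,639,388)))])
c=[atz(T,pt(2,*p),.1) for p in((601,340),(640,325),(680,435),(637,453))]
r(["headT",np.mean(c,0),(c[3]-c[0]),c[2]-c[1]])
c=[atz(S,ps(2,*p),.1) for p in((645,48),(672,42),(712,120),(683,130))]
r(["headS",np.mean(c,0),c[3]-c[0],c[2]-c[1]])
c=[atz(S,ps(2,*p),.05) for p in((565,72),(603,210),(765,187))]
r(["dockS",(c[0]+c[2])/2,c[1]-c[0],c[2]-c[1]])
c=[atz(T,pt(2,*p),.05) for p in((720,290),(778,462),(608,517))]
r(["dockT",(c[0]+c[2])/2,c[1]-c[0],c[2]-c[1]])
r(["necktop S",atz(S,ps(0,107,60),.14),"shoulder",*[atz(S,ps(0,*p),.065) for p in((85,128),(155,150))]])
c=[atz(T,pt(0,*p),.035) for p in((58,330),(235,370),(210,478))]
r(["holderT",(c[0]+c[2])/2,c[1]-c[0],c[2]-c[1]])
c=[atz(S,ps(0,*p),.035) for p in((45,175),(185,218),(233,172))]
r(["holderS",(c[0]+c[2])/2,c[1]-c[0],c[2]-c[1]])
r(["root",atz(S,ps(1,387,97),.125),"posttop S T",atz(S,ps(1,378,97),.133),atz(T,pt(1,432,347),.133)])
r(["tip",*tri((S,ps(1,419,25)),(T,pt(1,426,470)))])
r(["tipS",atz(S,ps(1,419,25),.144),"tipT",atz(T,pt(1,426,470),.144)])
c=[atz(T,pt(1,*p),.012) for p in((322,315),(467,330),(457,458),(312,440))]
r(["baseT",np.mean(c,0),c[1]-c[0],c[2]-c[1]])
```

```text
head [0.521  0.3185 0.0965] [1. 1.]
headT [0.5205 0.3163 0.1   ] [-0.0696 -0.0233  0.    ] [-0.0679 -0.0255  0.    ]
headS [0.5232 0.3186 0.1   ] [0.068  0.0249 0.    ] [0.065  0.0256 0.    ]
dockS [0.5202 0.3183 0.05  ] [ 0.1169  0.0293 -0.    ] [-0.0382  0.1077  0.    ]
dockT [0.519  0.3135 0.05  ] [-0.1115 -0.0382  0.    ] [-0.0331  0.1062 -0.    ]
necktop S [ 0.4644 -0.3713  0.14  ] shoulder [ 0.4539 -0.408   0.065 ] [ 0.4652 -0.3546  0.065 ]
holderT [ 0.4584 -0.3725  0.035 ] [-0.026  -0.1057  0.    ] [-0.0648  0.0199  0.    ]
holderS [ 0.4604 -0.3741  0.035 ] [0.0206 0.1064 0.    ] [-0.0463  0.0164  0.    ]
root [ 0.6184 -0.2006  0.125 ] posttop S T [ 0.6262 -0.2043  0.133 ] [ 0.6263 -0.2023  0.133 ]
tip [ 0.5498 -0.1932  0.1407] [0.1 0.1]
tipS [ 0.5528 -0.1917  0.144 ] tipT [ 0.5491 -0.1926  0.144 ]
baseT [ 0.6329 -0.2021  0.012 ] [-0.0117 -0.0975  0.    ] [-0.0877  0.0111  0.    ]
```

{"method": "jog_arm", "body": {
  "commands": [
    [0,0,0,25,-30,-30,1],
    [0,0,-5,50,-60,-60,1],
    [0,0,-12,75,-90,-60,1],
    [0,0,-20,100,-120,-60,1],
    [0,0,-28,130,-120,-60,1],
    [0,0,-36,165,-120,-60,1],
    [0,0,-44,200,-120,-60,1],
    [0,0,-50,235,-120,-60,1],
    [0,0,-53,264,-120,-60,1],
    [0,0,-53,264,-120,-60,1],
    [0,0,-53,264,-120,-60,1],
    [0,0,-53,264,-120,-60,1]
  ]
}}

```text
clock: 1.35
tool_pos: [0.4599, -0.3724, 0.2823]
eef_rot: [[0.216, 0.976, -0.001], [0.976, -0.216, -0.0], [-0.001, -0.001, -1.0]]
contact_force: [-0.2, 0.1, -0.6]
width: 0.0871
finger_force: 0.0
```

Run:
```python
from cell import arm
from u import *
s=arm.observe();print(s["clock"],np.round(s["tool_pos"],4),np.round(s["eef_rot"],3).tolist(),np.round(s["joints"],0))
w=arm.read_camera("wrist");S=arm.read_camera("scene");pickle.dump((w,S),open("w1.pkl","wb"))
p=np.round(proj(w,[[.4644,-.3725,.14],[.4644,-.3725,.083]]),1);print(p)
cv2.imwrite("pics/w1.png",np.hstack([crop(w["image"],int(p[0,0]),min(int(p[0,1]),320),120,out=480),crop(S["image"],133,172,50,out=300)[:300].repeat(1,0) if 0 else cv2.copyMakeBorder(crop(S["image"],133,172,50,out=310),0,170,0,0,0)]))
```

```text
1.35 [ 0.4599 -0.3724  0.2823] [[0.216, 0.976, -0.001], [0.976, -0.216, -0.0], [-0.001, -0.001, -1.0]] [ 52.  11. -18.  86.   4.  84.  21.]
[[259.  186.6]
 [258.2 176.9]]
```

View pics/w1.png

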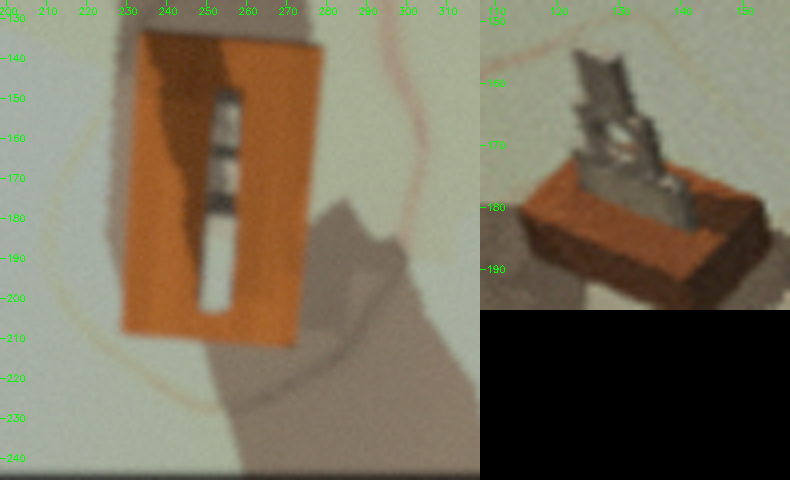

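Run:
```python
from u import *
w,S=pickle.load(open("w1.pkl","rb"))
q=lambda x,y:(x/4+199-.5,y/4+126-.5)
a=lambda x,y,z:np.round(atz(w,q(x,y),z),4)
ang=lambda v:round(float(np.degrees(np.arctan2(v[1],v[0]))),1)
print("neck corners",[a(*p,.14) for p in((208,214),(237,216),(231,306),(199,311))])
t,b=a(222.5,215,.14),a(215,309,.14);print("neck mid",(t+b)/2,ang(t-b),np.linalg.norm(t-b))
t2=a(227,88,.065);print("shoulder end",t2,ang(t2-b))
c=[a(*p,.035) for p in((140,33),(322,47),(295,345),(122,332))]
print("holder",np.mean(c,0),ang(c[0]-c[3]),ang(c[1]-c[2]),ang(c[1]-c[0])+90)
# scene crop neck top
k=310/50;p=lambda x,y:((x-480)/k+108-.5,y/k+147-.5)
n=[atz(S,p(*z),.14) for z in((574,52),(620,62))];print(np.round(n,4))
```

```text
neck corners [array([ 0.4574, -0.3626,  0.14  ]), array([ 0.4648, -0.3647,  0.14  ]), array([ 0.458 , -0.3884,  0.14  ]), array([ 0.4493, -0.3879,  0.14  ])]
neck mid [ 0.45735 -0.376    0.14   ] 73.0 0.025717892604177308
shoulder end [ 0.4683 -0.3376  0.065 ] 73.8
holder [ 0.4574 -0.3756  0.035 ] 73.2 73.5 73.3
[[ 0.4613 -0.3866  0.14  ]
 [ 0.4641 -0.362   0.14  ]]
```

The wrist view shows the tag edge-on in the slot (neck top from (251,179) to (253,203) px). Its neck is 25.7 mm long at z=0.14, as it should be. The tag's x axis lies at -16.7°, centred at (0.458,-0.3755). I'll descend and grip.

{"method": "jog_arm", "body": {
  "commands": [
    [0,0,2,-3,-1,20,1],
    [0,0,4.2,-3,-1,50,1],
    [0,0,4.2,-3,-1,80,1],
    [0,0,4.2,-3,-1,110,1],
    [0,0,4.2,-3,-1,140,1],
    [0,0,4.2,-3,-1,165,1],
    [0,0,4.2,-3,-1,179,1],
    [0,0,4.2,-3,-1,179,1],
    [0,0,4.2,-3,-1,179,0],
    [0,0,4.2,-3,-1,179,-0.5],
    [0,0,4.2,-3,-1,179,-1],
    [0,0,4.2,-3,-1,179,-1],
    [0,0,4.2,-3,-1,179,-1],
    [0,0,4.2,-3,-1,179,-1],
    [0,0,4.2,-3,-1,179,-1]
  ],
  "force": 25
}}

```text
clock: 2.95
tool_pos: [0.4596, -0.3741, 0.1036]
eef_rot: [[0.284, 0.959, 0.0], [0.959, -0.284, -0.0], [-0.0, 0.0, -1.0]]
contact_force: [0.6, -0.3, 0.3]
width: 0.039
finger_force: 0.0
```

{"method": "jog_arm", "body": {
  "commands": [
    [0,0,0,-1,-1.5,0,-1],
    [0,0,0,-1,-1.5,0,-1],
    [0,0,0,-1,-1.5,0,-1],
    [0,0,0,-1,-1.5,0,-1],
    [0,0,0,-1,-1.5,0,-1],
    [0,0,0,-1,-1.5,0,-1],
    [0,0,0,-1,-1.5,0,-1]
  ]
}}

```text
clock: 3.65
tool_pos: [0.4578, -0.3746, 0.1035]
eef_rot: [[0.284, 0.959, -0.0], [0.959, -0.284, -0.0], [-0.0, -0.0, -1.0]]
contact_force: [-0.3, -0.2, -0.5]
width: 0.0076
finger_force: 25.0
```

{"method": "jog_arm", "body": {
  "commands": [
    [0,0,0,0,0,-10,-1],
    [0,0,0,0,0,-25,-1],
    [0,0,0,0,0,-50,-1],
    [0,0,0,0,0,-80,-1],
    [0,0,0,15,0,-110,-1],
    [0,0,-2,40,0,-127,-1],
    [0,0,-4,70,5,-127,-1],
    [0,0,-6,105,10,-127,-1],
    [0,0,-8,140,12,-127,-1],
    [0,0,-9,170,12,-127,-1],
    [0,0,-9,190,12,-127,-1],
    [0,0,-9,198,12,-127,-1],
    [0,0,-9,198,12,-127,-1],
    [0,0,-9,198,12,-127,-1]
  ]
}}

```text
clock: 5.05
tool_pos: [0.5251, -0.1887, 0.2299]
eef_rot: [[0.131, 0.991, -0.001], [0.991, -0.131, -0.0], [-0.001, -0.001, -1.0]]
contact_force: [0.1, -0.1, -1.5]
width: 0.0078
finger_force: 25.0
```

Run:
```python
from cell import arm
from u import *
s=arm.observe();print(s["clock"],np.round(s["tool_pos"],4),np.round(s["eef_rot"],3).tolist(),s["width"],s["finger_force"])
w=arm.read_camera("wrist");S=arm.read_camera("scene");T=arm.read_camera("top");pickle.dump((w,S,T),open("w2.pkl","wb"))
P=[[.5505,-.1925,.144],[.6199,-.2014,.125]]
print(proj(w,P),proj(S,P))
W=cv2.resize(w["image"][60:340,:,::-1],(600,328)) if 0 else crop(w["image"],300,200,190,out=460)
cv2.imwrite("pics/w2.png",np.hstack([W,cv2.copyMakeBorder(crop(S["image"],170,195,70,out=340),0,120,0,0,0)]))
```

```text
5.05 [ 0.5251 -0.1887  0.2299] [[0.131, 0.991, -0.001], [0.991, -0.131, -0.0], [-0.001, -0.001, -1.0]] 0.0078320325368709 24.98575993347913
[[284.29441078 201.99202143]
 [356.42127328 196.51996926]] [[175.98473169 183.4182427 ]
 [165.8491309  206.16047875]]
```

View pics/w2.png

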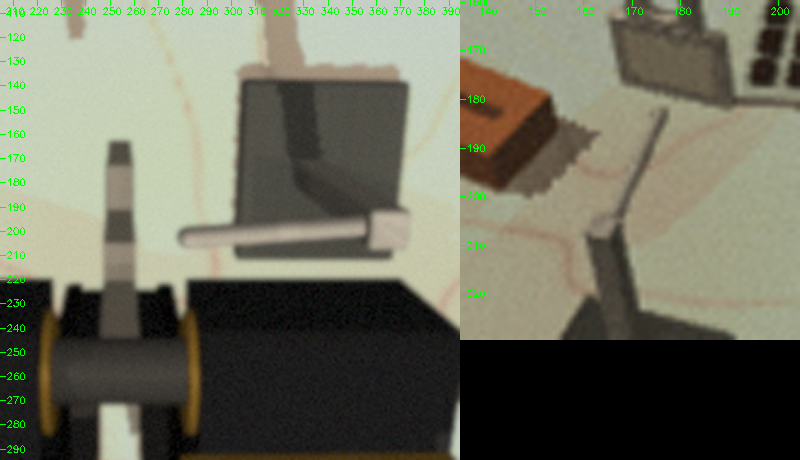

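Run:
```python
from u import *
w,S,T=pickle.load(open("w2.pkl","rb"))
q=lambda x,y:(x/2.421+205-.5,y/2.421+105-.5)
p=lambda x,y:((x-460)/4.857+135-.5,y/4.857+160-.5)
print("tip w",atz(w,q(184,238),.144),"S",atz(S,p(664,112),.144),tri((w,q(180,238)),(S,p(664,110))))
print("root w",atz(w,q(368,228),.125),"S",atz(S,p(616,218),.125))
c=[atz(w,q(*z),.133) for z in((370,213),(408,210),(408,248),(370,250))];print("post",np.mean(c,0),c[1]-c[0],c[2]-c[1])
c=[atz(w,q(*z),.012) for z in((243,80),(408,82),(393,258),(236,258))];print("base",np.mean(c,0),c[1]-c[0],c[2]-c[1])
# tag bottom position expected vs seen in scene
R=np.array([[.131,.991,0],[.991,-.131,0],[0,0,-1]]);o=np.array([.5251,-.1887,.2299])
for n,v in(("lowL",(-.035,.004,.093)),("lowR",(.035,.004,.093)),("eye",(0,0,.02)),("sh1",(-.035,.004,.038)),("sh2",(.035,.004,.038))): 
  X=proj(S,o+R@np.array(v))[0];print(n,((X+.5-[135,160])*4.857+[460,0]).round())
```

```text
tip w [ 0.5471302  -0.19280529  0.144     ] S [ 0.54704522 -0.19210602  0.144     ] (array([ 0.54568236, -0.19253653,  0.14419106]), [0.0, 0.0])
root w [ 0.61988679 -0.20351444  0.125     ] S [ 0.61344556 -0.20139257  0.125     ]
post [ 0.62524699 -0.20305091  0.133     ] [ 0.01442596 -0.00069915  0.        ] [-0.00043113 -0.01496045  0.        ]
base [ 0.63210115 -0.2031564   0.012     ] [ 0.08696111 -0.01187372  0.        ] [-0.01162908 -0.09655117  0.        ]
lowL [625.  86.]
lowR [736. 113.]
eye [667.   1.]
sh1 [611.  16.]
sh2 [726.  43.]
```

The tip measures (0.547,-0.1925,0.144) in both views, and the post's front face gives the root at (0.617,-0.2015). That makes the spacing 70 mm, as given. The tag is held upright. I'll line it up and insert it along the peg axis.

{"method": "jog_arm", "body": {
  "commands": [
    [0,0,0,0,-3,20,-1],
    [0,0,0,0,-3,40,-1],
    [0,0,0,0,-3,55,-1],
    [0,0,0,0,-3,58.5,-1],
    [0,0,0,0,-3,58.5,-1],
    [0,0,0,0,3,60,-1],
    [0,0,0,0,9,61.5,-1],
    [0,0,0,0,15,63,-1],
    [0,0,0,0,20,64.5,-1],
    [0,0,0,0,25,66,-1],
    [0,0,0,0,30,67.5,-1],
    [0,0,0,0,30,67.5,-1]
  ]
}}

```text
clock: 6.4
tool_pos: [0.5559, -0.192, 0.1626]
eef_rot: [[0.131, 0.991, -0.0], [0.991, -0.131, 0.0], [0.0, -0.0, -1.0]]
contact_force: [0.1, 0.4, -1.3]
width: 0.0078
finger_force: 25.0
```

Run:
```python
from cell import arm
from u import *
s=arm.observe();print(s["clock"],np.round(s["tool_pos"],4),np.round(s["contact_force"],2),s["width"])
w=arm.read_camera("wrist");S=arm.read_camera("scene")
cv2.imwrite("pics/w3.png",np.hstack([crop(w["image"],290,210,150,out=400),crop(S["image"],170,195,56,out=400)]))
```

```text
6.4 [ 0.5559 -0.192   0.1626] [ 0.14  0.38 -1.27] 0.007753069655437112
```

View pics/w3.png

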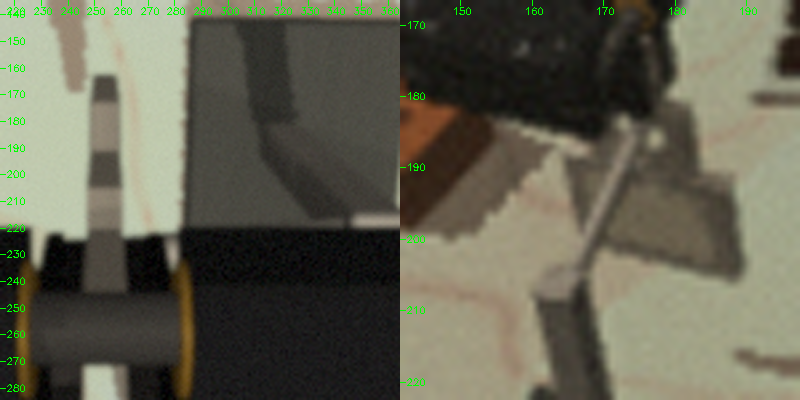

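The scene view shows the peg entering the eye (tip near (174,183)) with no contact force. I'll continue along the axis.

{"method": "jog_arm", "body": {
  "commands": [
    [0,0,0,0,6,1.5,-1],
    [0,0,0,0,12,3.2,-1],
    [0,0,0,0,18,4.8,-1],
    [0,0,0,0,24,6.5,-1],
    [0,0,0,0,28,7.5,-1],
    [0,0,0,0,28,10,-1],
    [0,0,0,0,28,12,-1],
    [0,0,0,0,28,12,-1]
  ]
}}

```text
clock: 7.3
tool_pos: [0.5827, -0.1957, 0.1505]
eef_rot: [[0.131, 0.991, -0.001], [0.991, -0.131, 0.0], [0.0, -0.001, -1.0]]
contact_force: [-0.9, -0.2, -1.4]
width: 0.0079
finger_force: 25.0
```

{"method": "jog_arm", "body": {
  "commands": [
    [0,0,0,0,0,0,-0.5],
    [0,0,0,0,0,0,-0.5],
    [0,0,0,0,0,0,-0.5],
    [0,0,0,0,0,0,-0.5],
    [0,0,0,0,0,-5,-0.5],
    [0,0,0,0,0,-15,-0.5],
    [0,0,0,0,0,-30,-0.5],
    [0,0,0,0,0,-50,-0.5],
    [0,0,0,0,0,-80,0],
    [0,0,0,0,0,-110,0],
    [0,0,0,0,0,-110,0]
  ]
}}

```text
clock: 8.4
tool_pos: [0.5859, -0.1961, 0.2678]
eef_rot: [[0.131, 0.991, 0.01], [0.991, -0.131, -0.003], [-0.002, 0.01, -1.0]]
contact_force: [0.0, -0.5, 0.6]
width: 0.0376
finger_force: 0.0
```

Run:
```python
from cell import arm
from u import *
s=arm.observe();print(s["clock"],np.round(s["tool_pos"],4),np.round(s["contact_force"],2),s["width"],s["joints"])
w=arm.read_camera("wrist");S=arm.read_camera("scene");T=arm.read_camera("top")
cv2.imwrite("pics/w4.png",np.hstack([crop(w["image"],280,210,150,out=400),crop(S["image"],170,200,64,out=400)]))
```

```text
8.4 [ 0.5859 -0.1961  0.2678] [ 0.03 -0.54  0.6 ] 0.03756432668422446 [ 37.94494227  14.86529026 -26.77074445  83.87510776   6.77632901
  82.26784801   3.58898409]
```

View pics/w4.png

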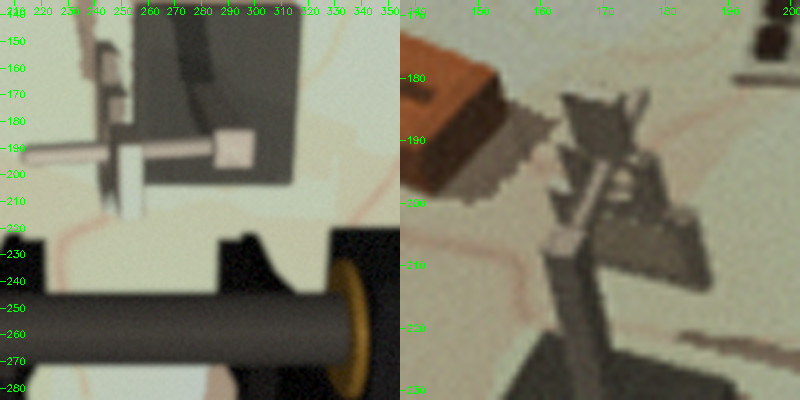

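The tag hangs by its eye on the peg, released (peg passing through at scene (170,195)). Next is the cassette.

{"method": "jog_arm", "body": {
  "commands": [
    [0,0,-4,25,-7,0,1],
    [0,0,-12,60,-16,0,1],
    [0,0,-20,95,-25,0,1],
    [0,0,-28,130,-35,0,1],
    [0,0,-36,165,-44,0,1],
    [0,0,-44,200,-53,0,1],
    [0,0,-52,235,-62,0,1],
    [0,0,-60,270,-71,0,1],
    [0,0,-68,305,-80,0,1],
    [0,0,-76,340,-90,0,1],
    [0,0,-84,375,-100,5,1],
    [0,0,-92,410,-109,10,1],
    [0,0,-100,445,-118,15,1],
    [0,0,-107,475,-126,18,1],
    [0,0,-113,492,-131,18,1],
    [0,0,-116.5,500,-133,18,1],
    [0,0,-116.5,500,-133,18,1],
    [0,0,-116.5,500,-133,18,1],
    [0,0,-116.5,500,-133,18,1]
  ]
}}

```text
clock: 10.45
tool_pos: [0.5171, 0.3161, 0.2426]
eef_rot: [[-0.946, -0.323, -0.0], [-0.323, 0.946, -0.001], [0.001, -0.001, -1.0]]
contact_force: [-0.0, -0.2, 0.0]
width: 0.0868
finger_force: 0.0
```

Run:
```python
from cell import arm
from u import *
s=arm.observe();print(s["clock"],np.round(s["tool_pos"],4),np.round(s["eef_rot"],3).tolist(),np.round(s["joints"],0))
w=arm.read_camera("wrist");S=arm.read_camera("scene");pickle.dump((w,S),open("w5.pkl","wb"))
p=proj(w,[[.5205,.3175,.1]])[0];print(p)
cv2.imwrite("pics/w5.png",np.hstack([crop(w["image"],int(p[0]),int(p[1]),160,out=480),cv2.copyMakeBorder(crop(S["image"],170,200,64,out=320),0,160,0,0,0)]))
print(int(p[0])-80,int(p[1])-80)
```

```text
10.45 [0.5171 0.3161 0.2426] [[-0.946, -0.323, -0.0], [-0.323, 0.946, -0.001], [0.001, -0.001, -1.0]] [ 10.  21. -56.  87.  17.  82.  62.]
[253.93551868 191.93945961]
173 111
```

View pics/w5.png

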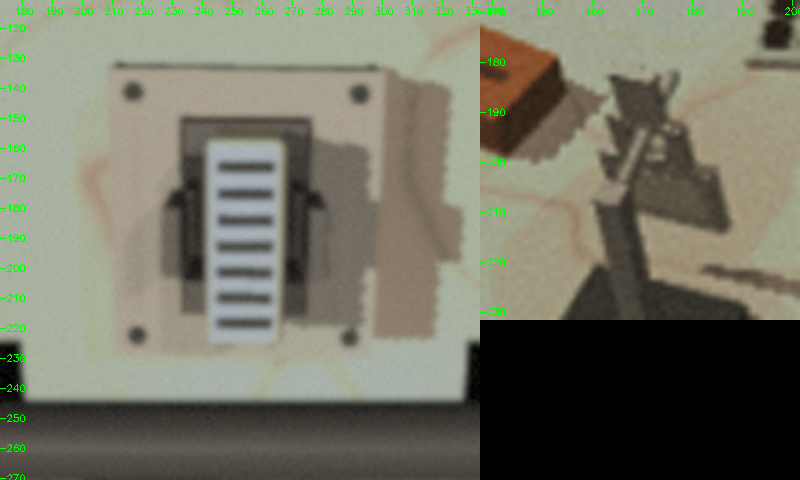

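Run:
```python
from u import *
w,S=pickle.load(open("w5.pkl","rb"))
q=lambda x,y:(x/3+173.5-.5,y/3+111.5-.5)
ang=lambda v:round(float(np.degrees(np.arctan2(v[1],v[0]))),1)
for n,z,P in(("head",.1,((208,140),(286,142),(281,344),(208,341))),("dock",.05,((108,68),(386,70),(372,355),(115,352))),("screws",.05,((133,92),(360,94),(349,338),(137,336)))):
    c=[atz(w,q(*p),z) for p in P];print(n,np.mean(c,0).round(4),[ang(c[0]-c[3]),ang(c[1]-c[2]),ang(c[0]-c[1])-90,ang(c[3]-c[2])-90],np.linalg.norm(c[0]-c[3]),np.linalg.norm(c[0]-c[1]))
```

```text
head [0.5208 0.3187 0.1   ] [-161.6, -161.8, -162.5, -163.6] 0.0732984446200513 0.026927982632434833
dock [0.521  0.3187 0.05  ] [-161.8, -161.7, -161.5, -161.8] 0.1188199634203487 0.10975548834760109
screws [0.5219 0.3188 0.05  ] [-161.9, -161.9, -161.6, -161.6] 0.10219892101378225 0.09013316774053574
```

The wrist view shows the head at (254,192) px, and the dock outline comes out 119 x 110 mm, matching the given size. The centre is (0.521,0.3187) and the x axis lies at 18.2°. The tag is still hanging at rest. I'll descend and squeeze.

{"method": "jog_arm", "body": {
  "commands": [
    [0,0,0.6,-4.5,1.2,20,1],
    [0,0,0.6,-4.5,1.2,50,1],
    [0,0,0.6,-4.5,1.2,80,1],
    [0,0,0.6,-4.5,1.2,110,1],
    [0,0,0.6,-4.5,1.2,135,1],
    [0,0,0.6,-4.5,1.2,155,1],
    [0,0,0.6,-4.5,1.2,172,1],
    [0,0,0.6,-4.5,1.2,184,1],
    [0,0,0.6,-4.5,1.2,184,1],
    [0,0,0.6,-4.5,1.2,184,1],
    [0,0,0.6,-4.5,1.2,184,0.5],
    [0,0,0.6,-4.5,1.2,184,0.2],
    [0,0,0.6,-4.5,1.2,184,-0.2],
    [0,0,0.6,-4.5,1.2,184,-1],
    [0,0,0.6,-4.5,1.2,184,-1],
    [0,0,0.6,-4.5,1.2,184,-1],
    [0,0,0.6,-4.5,1.2,184,-1],
    [0,0,0.6,-4.5,1.2,184,-1]
  ],
  "force": 30
}}

```text
clock: 12.35
tool_pos: [0.5212, 0.3193, 0.0597]
eef_rot: [[-0.949, -0.315, 0.001], [-0.315, 0.949, -0.001], [-0.001, -0.001, -1.0]]
contact_force: [1.0, -2.8, 5.6]
width: 0.0439
finger_force: 30.0
```

{"method": "jog_arm", "body": {
  "commands": [
    [0,0,0,0,0,0,-1],
    [0,0,0,0,0,0,-1],
    [0,0,0,0,0,0,-1],
    [0,0,0,0,0,-3,-1],
    [0,0,0,0,0,-6,-1],
    [0,0,0,0,0,-10,-1],
    [0,0,0,0,0,-15,-1]
  ]
}}

```text
clock: 13.05
tool_pos: [0.5202, 0.319, 0.0736]
eef_rot: [[-0.949, -0.315, -0.001], [-0.315, 0.949, -0.002], [0.002, -0.001, -1.0]]
contact_force: [1.1, -2.3, -3.9]
width: 0.0436
finger_force: 30.0
```

{"method": "jog_arm", "body": {
  "commands": [
    [0,0,0,0,0,-5,-1],
    [0,0,0,0,0,-12,-1],
    [0,0,0,0,0,-20,-1],
    [0,0,0,0,0,-30,-1],
    [0,0,0,0,0,-42,-1],
    [0,0,0,0,0,-56,-1],
    [0,0,0,0,0,-70,-1],
    [0,0,0,0,0,-84,-1],
    [0,0,0,0,0,-95,-1],
    [0,0,0,0,0,-102,-1],
    [0,0,0,0,0,-105,-1],
    [0,0,0,0,0,-105,-1],
    [0,0,0,0,0,-105,-1],
    [0,0,0,0,0,-105,-1]
  ]
}}

```text
clock: 14.45
tool_pos: [0.5202, 0.3196, 0.1783]
eef_rot: [[-0.949, -0.315, -0.001], [-0.315, 0.949, -0.001], [0.001, -0.0, -1.0]]
contact_force: [-0.2, -0.3, -3.2]
width: 0.0439
finger_force: 30.0
```

Run:
```python
from cell import arm
from u import *
s=arm.observe();print(s["clock"],np.round(s["tool_pos"],4),np.round(s["contact_force"],2),s["width"],s["finger_force"],np.abs(s["qvel"]).max())
w=arm.read_camera("wrist");S=arm.read_camera("scene")
a=crop(S["image"],350,200,150,out=400);b=crop(S["image"],170,200,64,out=400)
cv2.imwrite("pics/w6.png",np.hstack([a,b]))
```

```text
14.45 [0.5202 0.3196 0.1783] [-0.19 -0.34 -3.16] 0.04393987119199868 29.99941885471344 0.10596513382143287
```

View pics/w6.png

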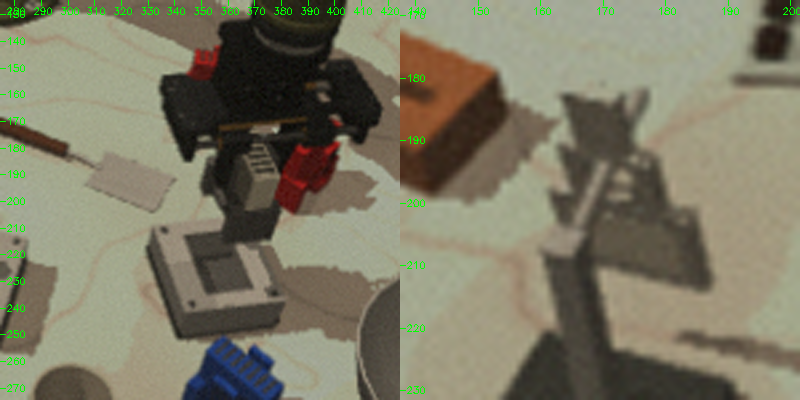

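The scene shows the cassette upright and clear of its dock, its weight (3.2 N) on the gripper. The tag still hangs on the peg. I'm handing in.

```bash
python3 -c "
from cell import arm
print(arm.job_done())"
```

```text
the job is handed in; nothing more can be done
None
```

The job is handed in: the tag hangs by its eye on the peg, let go, and the cassette is held upright and still by its squeezed catches with its underside about 7.7 cm above the dock. The hand-in gave no verdict.

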